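Set a joint clip with the locking forceps

ROBOT

A 7-joint arm with a two-finger parallel gripper is mounted at the origin on the work surface. World frame = base frame: x ahead of the robot, y to its left, z up, the work surface at z = 0. Lengths are in m, angles in rad, forces in N, time in s.
With the tool pointing down it reaches from about 0.35 to 0.9 m from the base axis. Payload 8.1 kg.
Tool frame: the origin (TCP) lies midway between the tips of the shut fingers; the grasp point (between the pads) lies 19 mm behind it (arm.hold_point_z is the distance from the TCP to the grasp point, in m); z points along the fingers, y is the direction in which the jaws open and shut (so a half turn about z gives the same grasp; the last joint's range is limited). The gripper opens to 92 mm and grips with 3 to 60 N. Pads are 19 mm wide; open, the fingers measure 130 mm over their backs; the gripper's body (75 mm by 190 mm) begins 47 mm behind the grasp point.
Start: joints at [-0.103, 0.434, 0.025, 1.573, -0.012, 1.134, -0.075], TCP at [0.625, -0, 0.227] pointing down, gripper open.
Joint ranges: [-2.62, 2.62], [-0.44, 2.09], [-1.27, 1.32], [0.08, 2.57], [-1.32, 4.46], [0.12, 2], [-2.74, 2.74]. Speed limits (rad/s): [2.22, 2.22, 3.01, 3.01, 3.14, 3.14, 3.14].

INTERFACE

Orientations are given as a rotation vector (axis times angle).
In Python, from cell import arm gives the robot as it stands.
- The arm moves only by the shell command python3 -m pendant 'ROWS' [FORCE]. ROWS is JSON, a list of rows, each a list of 3 entries, a list of its own where there are three numbers: the shift along the tool's x, y, z in m, then the turn, a rotation vector about the tool's x, y, z in degrees, then the finger opening in m, from 0 to 0.0918. A call has 1 to 10 rows; each row shifts and turns the commanded pose from where the row before left it, along the tool's axes as they then stand; what a row does not reach is not made up. A row lasts 1/8 s, in which the tool goes at most 62.5 mm and 10.7 degrees, less where a joint would pass 70% of its speed; a pose out of reach is approached as far as the arm can. A call with a gripper value outside its range is refused whole. The fingers move at their own pace and stop on an object; FORCE is the grip in N (left out, the last holds). Time passes only in rows, so rows that do not move let the fingers close. It gives the time, the measured TCP pose, the force and the opening at its end, in the units of the state.
- arm.observe(): the state, without advancing time (a new reading comes with each control period).
- arm.get_image(name): name is "scene" or "side" or "wrist"; returns (picture, depth): 480x640x3 uint8, red, green, blue; 480x640 float32, m along the optical axis (not along the pixel's ray), 0 where there is no reading.
- arm.camera_params(name): a dict with "fovy" (degrees; the focal length in pixels is half the picture's height over the tangent of half this angle, whatever the lens; pixels are square), "cx", "cy" (the principal point, pixels), "rvec" (rotation vector, rad) and "tvec" (3), from world to camera coordinates, as OpenCV has them; the wrist camera has in their place "mount" (4x4, takes a point from camera to tool coordinates, whose origin is the TCP and whose axes are the flange's). Camera axes: x right, y down, z forward; pixel columns grow to the right and rows downward; lengths in m; the calibration is good to about 2 mm. A picture is of the moment at which its call begins: read the wrist's pose just before it. camera_params takes no time and is no camera call.
- arm.sign_off(): hands the job in, once; it reports no verdict.
Trained networks look in the newest picture that a camera, given by its name, has taken for a name from the list of things; names that differ only in an ending like _2 or _b are one class to them, and where a whole thing is asked for, a point or a joint stands for the part that bears it (a point fixed in the world has none). Each returns a list of dicts, best first, with "conf" (0 to 1); they miss things now and then, are a little off and sometimes report something else, mostly with a low value. They report only what shows in the picture. A call takes as long as a camera call.
- arm.look_for(camera, label): "rect" ([centre column, centre row, width, height] in pixels, round what is visible of it).
- arm.masks_of(camera, label): "pixels" (480x640 bool, what is visible of it) and "rect" ([centre column, centre row, width, height] in pixels, round what is visible of it).
The state is a dict: "clock": time; "joints": joint angles; "dq": joint speeds; "joint_efforts": joint torques, N m; "position": TCP position; "ee_rot": TCP orientation; "force": force on the tool from outside, world axes, zero at the start; "ft_torque": the same for the moment, N m; "width": opening from 0.0 (shut) to 1.0 (fully open).
Only numpy, scipy, OpenCV 4.12 (cv2) and the standard library are available. Lean on these libraries where they do the work, as an engineer would, in place of code of your own. Each camera call takes 0.05 s, during which the arm holds its last target.

TASK

Press the white clip on to the flask neck with the locking forceps: close the handles gently until the ratchet catches at its second, last click, and let go so that the ratchet alone holds them shut. Then press the moving handle's finger ring sideways (down, as the forceps lie) and free it past both teeth, so that the forceps spring wide open and the clip stays on. Never force the forceps, and leave the glassware and tools around them alone.

Things in the scene. Friction and masses are not known exactly. Their poses are not given: they have to be found in the camera images.
- stand: Blue plate 270 x 130 x 12 mm, fixed on the bench, carrying steel locking forceps that lie level, and a small flask. Origin on the bench below the forceps' pivot. x: from the handles (at -x, towards the robot) to the jaws (+x); y left; z up. The handle on the -y side is fixed and rigid, the one on the +y side moves. The robot must not load any of it with more than 25 N.
- ring_top (a point): Centre of the moving handle's finger ring, level with its top, 143 mm from the pivot. Ring: 10 mm round steel bar, 36 mm outside, 16 mm hole, top 102 mm and underside 92 mm above the bench, free below and on its outer (stand +y) side. Pushed on its outer side towards the fixed ring (stand -y) it closes, on an arc about the pivot: about 28 mm to the second click.
- fixed_ring_top (a point): Centre of the fixed handle's finger ring, same size and level; at x -140, y -28, z 102 mm of the stand; a thin post carries this handle.
- pivot (a point): Pivot screw of the forceps, 100 mm above the bench; upright hinge axis of the moving half. At the ratchet, 85 mm behind it, a toothed bar 18 mm wide bridges the shanks, its top 110 mm above the bench. The flask neck, 16 mm across, stands between the jaws 75 mm ahead of it, its lip 126 mm above the bench.
- scissor (a joint): Closing angle, rad; 0 = wide open, as at the start. A spring opens it (2 N at the ring when open, 4 N closed). Teeth catch near 0.08 and 0.20, but the ratchet bar is adjustable: both up to 0.046 (6.5 mm at the ring) earlier or later. Riding over a tooth takes up to 10 N at the ring, less after the click. Hard stop 0.02 (2.7 mm at the ring) past the second click. Let go, it rests on the last tooth.
- shank (a joint): Downward flex of the moving handle, rad; 0 at rest, 0.07 at its hard stop (10 mm down at the ring). Springs back (1.5 N at the ring to start, 5 N at the stop). From 0.045 (6.5 mm) the teeth are free. Friction may hold the handle under the pressing finger; if it rises before it is 19 mm (at the ring) outward, stand +y, a tooth catches again, so press it and carry it outward.
- clip (a joint): Slide of the white plastic U-clip (24 mm wide, 23 mm long, 14 mm high) on to the flask neck, m; 0 to 0.001 at the start, growing towards the fixed jaw, at most 0.014. The moving jaw pushes it and it stays where it is left. It is on from 0.0045; the second click brings it to about 0.005 to 0.013.
- beaker_a: Bystander: empty glass beaker, 54 mm wide, 70 mm high; origin at the centre of its underside.
- beaker_b: Bystander: a second such beaker.
- vial: Bystander: amber glass jar, 26 mm wide, 55 mm high; origin under its centre.
- spoon: Bystander: steel spoon 170 mm long lying on the bench.
- stopper: Bystander: tapered cork stopper, 28 mm wide, 28 mm high.
- hexkey: Bystander: dark L-shaped hex key, 100 x 30 mm, 6 mm thick, lying on the bench.

How it is judged:
By the outcome, as a careful person would: the job done as asked, in the order asked, and still so for the second after the job is handed in, with the robot touching nothing.
It also fails if it takes over 45 s, if anything falls off the work surface, if the arm or the gripper's body presses on something with over 40 N, if the wrist force passes 120 N, or if a joint passes its speed limit or range.

## Working session

There is one attempt and no reset: what is moved stays moved. The work goes in short steps, Python scripts to look and compute and a shell command to move; the robot and the scene stay as the last step left them, time stands still between calls to the robot, and variables do not carry over. Pictures are saved under pics/ and viewed, and the job is handed in when it is done.

```bash
ls; mkdir -p pics; cat > h.py <<'E'
import numpy as np,cv2
from cell import arm
from scipy.spatial.transform import Rotation as R
def K(n):
    p=arm.camera_params(n);f=240/np.tan(np.radians(p['fovy'])/2);return f,p['cx'],p['cy'],p
def T(n,obs=None):
    f,cx,cy,p=K(n)
    if 'mount' in p:
        o=obs or arm.observe();A=np.eye(4);A[:3,:3]=R.from_rotvec(o['ee_rot']).as_matrix();A[:3,3]=o['position'];return A@np.array(p['mount'])
    A=np.eye(4);A[:3,:3]=R.from_rotvec(p['rvec']).as_matrix();A[:3,3]=p['tvec'];return np.linalg.inv(A)
def cloud(n,d,obs=None):
    f,cx,cy,p=K(n);v,u=np.mgrid[:480,:640];P=np.stack([(u-cx)/f*d,(v-cy)/f*d,d],-1);A=T(n,obs);return P@A[:3,:3].T+A[:3,3]
def proj(n,X,obs=None):
    f,cx,cy,p=K(n);A=np.linalg.inv(T(n,obs));c=np.asarray(X)@A[:3,:3].T+A[:3,3];return np.stack([c[...,0]/c[...,2]*f+cx,c[...,1]/c[...,2]*f+cy],-1)
def snap(n,name):
    o=arm.observe();im,d=arm.get_image(n);cv2.imwrite('pics/%s.png'%name,cv2.cvtColor(im,cv2.COLOR_RGB2BGR));return im,d,o
E
python3 - <<'E'
from h import *
for n in ['scene','side','wrist']:
    im,d,o=snap(n,n+'0'); P=cloud(n,d,o); np.save('/tmp/%s0.npy'%n,P)
    p=arm.camera_params(n);print(n,p['fovy'],T(n,o)[:3,3],T(n,o)[:3,2])
    for l in ['ring_top','fixed_ring_top','pivot','stand','clip']:
        for r in arm.look_for(n,l)[:2]: print(n,l,r)
print(o)
E
```

```text
pics
scene 51.504282136759 [ 0.96961586 -0.52475009  0.71214379] [-0.40194858  0.61275683 -0.68041635]
scene ring_top {'rect': [218.8, 279.1, 70.3, 39.1], 'conf': 0.93}
scene fixed_ring_top {'rect': [248.4, 318.6, 177.5, 117.0], 'conf': 0.63}
scene pivot {'rect': [248.6, 319.2, 178.5, 118.9], 'conf': 0.84}
scene stand {'rect': [251.2, 316.9, 175.5, 117.2], 'conf': 0.67}
scene clip {'rect': [308.6, 308.9, 19.1, 15.9], 'conf': 0.71}
side 55.857310329806495 [0.38754596 0.54768954 0.51729679] [ 0.31103925 -0.73750938 -0.59944516]
side ring_top {'rect': [389.6, 195.0, 85.9, 21.6], 'conf': 0.72}
side ring_top {'rect': [376.1, 181.9, 10.3, 27.2], 'conf': 0.5}
side fixed_ring_top {'rect': [357.5, 210.4, 155.4, 83.2], 'conf': 0.69}
side pivot {'rect': [358.2, 209.1, 149.6, 87.3], 'conf': 0.6}
side stand {'rect': [356.7, 209.1, 152.4, 84.7], 'conf': 0.77}
side clip {'rect': [303.6, 183.6, 17.5, 2.0], 'conf': 0.4}
side clip {'rect': [359.0, 208.2, 151.8, 86.5], 'conf': 0.33}
wrist 65.17719208068766 [0.62346049 0.07455378 0.38442352] [ 1.43258040e-05 -2.77070713e-01 -9.60849530e-01]
wrist ring_t
[... 371 characters left out ...]
1], 'conf': 0.54}
{'clock': 0.6, 'joints': array([-0.10260326,  0.43449663,  0.02499001,  1.57318486, -0.01158857,
        1.13404519, -0.07506038]), 'dq': array([ 0.00053481, -0.00010154,  0.00075886, -0.00184097, -0.00026097,
        0.00076762,  0.00111714]), 'joint_efforts': array([ 1.88083823e-05, -6.67329812e+01,  9.83142033e-01, -3.14692497e+01,
       -6.08071731e-02,  3.29585792e-02,  1.88039110e-05]), 'position': array([ 6.25004934e-01, -2.32421592e-05,  2.26749687e-01]), 'ee_rot': array([ 2.22145780e+00,  2.22139571e+00, -5.27257946e-06]), 'force': array([0.51694879, 0.18360614, 0.17246378]), 'ft_torque': array([ 0.01698567, -0.01571862, -0.02997083]), 'width': 0.9990177183998664}
```

View pics/scene0.png

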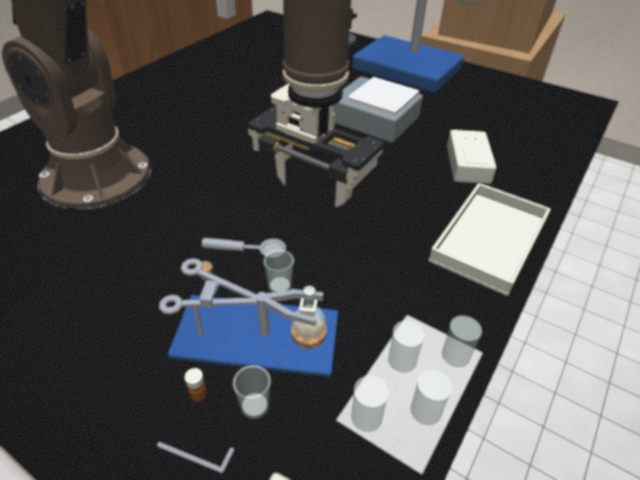

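View pics/side0.png

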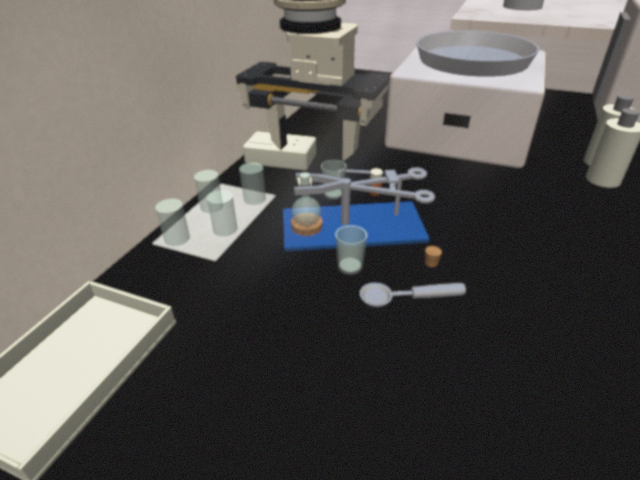

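View pics/wrist0.png

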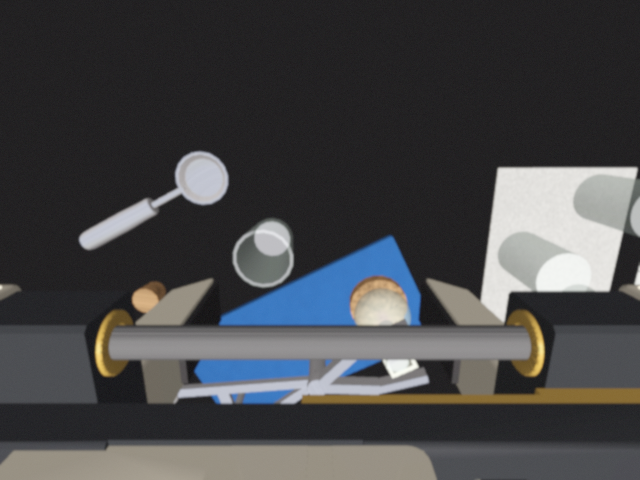

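The scene view shows the stand at about (250,335), the +y moving ring at (192,266) and the fixed ring at (171,304). A beaker at (279,270) and the cork at (206,267) lie on the +y side. Next I'll measure the stand pose and the rings.

```bash
python3 - <<'E'
from h import *
for n in ['scene','side']:
    im=cv2.imread('pics/%s0.png'%n)[:,:,::-1].astype(int);P=np.load('/tmp/%s0.npy'%n)
    z=P[...,2]
    blue=(im[...,2]>90)&(im[...,2]>1.6*im[...,0])&(z>0.0)&(z<0.03)&(P[...,0]>.3)&(P[...,0]<.9)&(abs(P[...,1])<.3)
    b=P[blue]; print(n,blue.sum(),np.median(b,0))
    rect=cv2.minAreaRect((b[:,:2]*1000).astype(np.float32));print(rect,cv2.boxPoints(rect).round(1).tolist())
    m=(z>.085)&(z<.115)&(P[...,0]>.3)&(P[...,0]<.9)&(abs(P[...,1])<.3)
    q=P[m];print(m.sum(),q.min(0),q.max(0))
    # top-down plot
    g=np.zeros((600,800,3),np.uint8)
    sel=(z>-.01)&(z<.2)&(P[...,0]>.3)&(P[...,0]<.9)&(abs(P[...,1])<.3)
    for p,c in zip(P[sel],im[sel]):
        x=int((p[0]-.4)*1800);y=int((0.2-p[1])*1800)
        if 0<=x<800 and 0<=y<600:
            cv2.circle(g,(x,y),1,(0,255,255) if .085<p[2]<.115 else tuple(int(v) for v in c[::-1]),-1)
    cv2.imwrite('pics/top_%s.png'%n,g)
    for l in ['beaker_a','vial','stopper','spoon','hexkey']:
        for r in arm.masks_of(n,l)[:2]:
            q=P[r['pixels']&(z>-.02)];print(n,l,round(r['conf'],2),np.round(r['rect']),np.median(q,0).round(3),np.percentile(q,3,axis=0).round(3),np.percentile(q,97,axis=0).round(3))
E
```

```text
scene 7656 [ 0.60696336 -0.16488747  0.01181518]
((606.6701049804688, -145.33204650878906), (275.75341796875, 141.21737670898438), 27.04998779296875) [[451.79998779296875, -145.10000610351562], [516.0, -270.8999938964844], [761.5999755859375, -145.5], [697.4000244140625, -19.700000762939453]]
2910 [ 0.46606813 -0.2467931   0.08506092] [ 0.72131487 -0.07969501  0.11490624]
scene beaker_a 0.73 [254. 393.  37.  52.] [ 0.688 -0.25   0.044] [ 0.667 -0.277  0.003] [ 0.716 -0.227  0.071]
scene beaker_a 0.66 [280. 271.  30.  44.] [ 0.578 -0.037  0.048] [ 0.552 -0.06   0.001] [0.602 0.01  0.071]
scene vial 0.66 [200. 387.  20.  31.] [ 0.613 -0.29   0.045] [ 0.598 -0.299  0.004] [ 0.62  -0.276  0.057]
scene spoon 0.56 [245. 246.  84.  12.] [ 0.452 -0.007  0.013] [ 0.392 -0.039  0.002] [0.523 0.051 0.021]
scene spoon 0.19 [248. 320. 179. 114.] [ 0.623 -0.152  0.013] [ 0.494 -0.243  0.008] [ 0.736 -0.079  0.107]
scene hexkey 0.85 [194. 457.  73.  31.] [ 0.679 -0.363  0.006] [ 0.619 -0.378  0.003] [ 0.715 -0.329  0.008]
side 4090 [ 0.58163207 -0.14948658  0.01210917]
((613.0872192382812, -155.615
[... 252 characters left out ...]
457845  0.08502695] [ 0.72006399 -0.07659343  0.11448228]
side beaker_a 0.97 [351. 251.  31.  51.] [ 0.574 -0.018  0.05 ] [ 0.552 -0.056  0.005] [ 0.599 -0.007  0.071]
side beaker_a 0.55 [334. 180.  25.  43.] [ 0.687 -0.241  0.06 ] [ 0.665 -0.274  0.003] [ 0.713 -0.224  0.07 ]
side vial 0.43 [378. 183.  14.  27.] [ 0.605 -0.277  0.05 ] [ 0.595 -0.295  0.005] [ 0.618 -0.272  0.056]
side stopper 0.73 [433. 258.  14.  21.] [ 0.445 -0.085  0.025] [ 0.434 -0.142  0.   ] [ 0.457 -0.08   0.03 ]
side spoon 0.76 [412. 295. 105.  23.] [0.475 0.01  0.013] [ 0.388 -0.027  0.002] [0.53  0.052 0.02 ]
side spoon 0.69 [359. 211. 153.  78.] [ 0.619 -0.136  0.013] [ 0.481 -0.233  0.006] [ 0.716 -0.047  0.107]
```

View pics/top_scene.png

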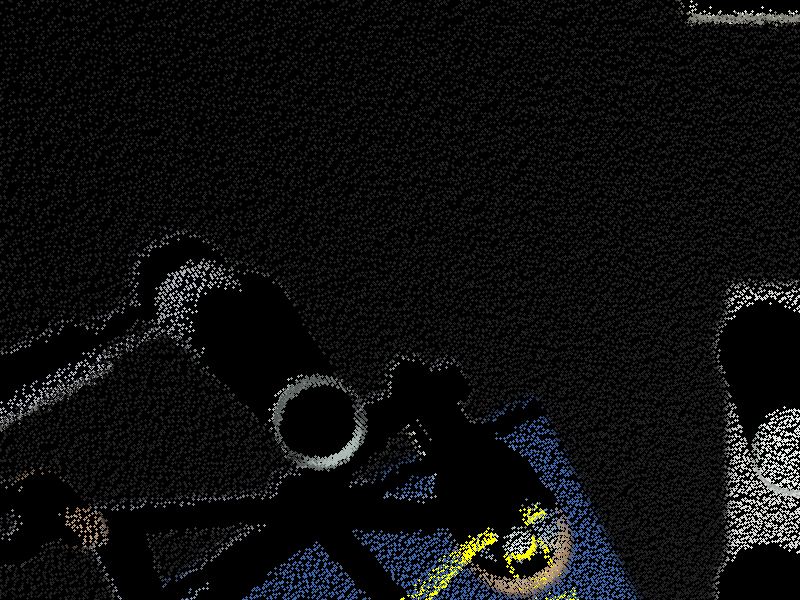

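View pics/top_side.png

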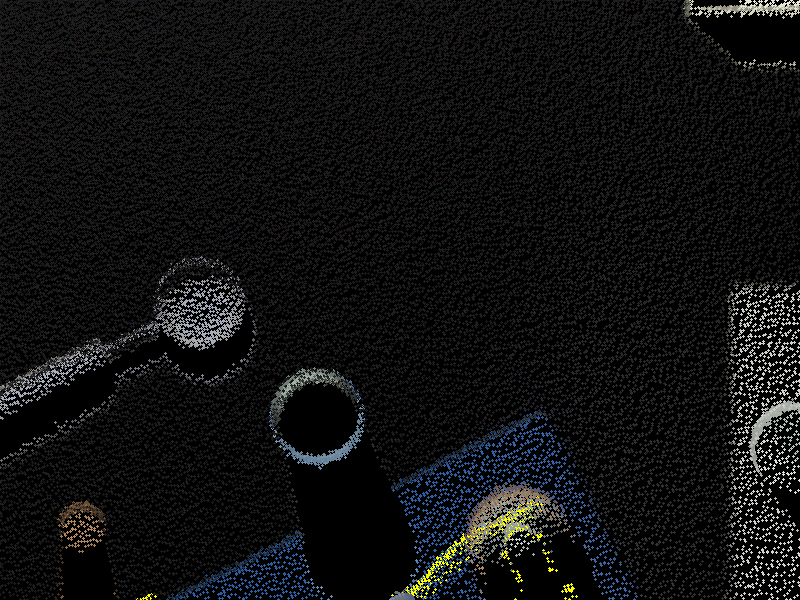

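```bash
python3 - <<'E'
from h import *
g=np.zeros((600,800,3),np.uint8)
S=2000
for n,col in [('scene',(0,255,255)),('side',(255,255,0))]:
    im=cv2.imread('pics/%s0.png'%n);P=np.load('/tmp/%s0.npy'%n);z=P[...,2]
    sel=(z>.003)&(z<.2)&(P[...,0]>.42)&(P[...,0]<.82)&(P[...,1]<-.0)&(P[...,1]>-.3)
    for p,c in zip(P[sel],im[sel]):
        x=int((p[0]-.42)*S);y=int((0.0-p[1])*S)
        cv2.circle(g,(x,y),1,col if .088<p[2]<.108 else (0,0,255) if p[2]>.108 else tuple(int(v)//2 for v in c),-1)
cv2.imwrite('pics/top2.png',g)
# rect fit using robust edges: yaw from plate; print rings
for n in ['scene','side']:
    P=np.load('/tmp/%s0.npy'%n);z=P[...,2]
    q=P[(z>.088)&(z<.108)&(P[...,0]>.42)&(P[...,0]<.62)&(P[...,1]<-.05)&(P[...,1]>-.3)]
    np.save('/tmp/f_%s.npy'%n,q);print(len(q))
E
```

```text
1429
1046
```

View pics/top2.png

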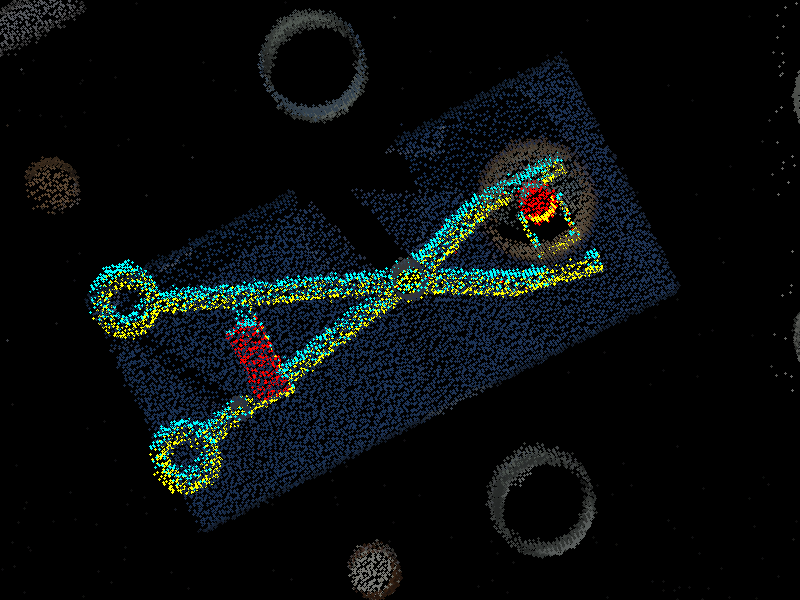

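The top-down map gives clear positions: moving ring about (0.4825, −0.150), fixed ring about (0.513, −0.2285), and pivot about (0.625, −0.139). The pivot-to-ring distances come out at 143 mm for both, as given, and the yaw is about 27°. Closing is therefore roughly world −y, which is tool −x. I'll shut the fingers and move to a point outside the moving ring.

```bash
python3 -m pendant '[[[-0.021,-0.0284,0],[0,0,0],0],[[-0.021,-0.0284,0],[0,0,0],0],[[-0.021,-0.0284,0],[0,0,0],0],[[-0.021,-0.0284,0],[0,0,0],0],[[-0.021,-0.0284,0],[0,0,0],0],[[0,0,0.03],[0,0,0],0],[[0,0,0.03],[0,0,0],0],[[0,0,0.02],[0,0,0],0],[[0,0,0],[0,0,0],0]]'
python3 - <<'E'
from h import *
o=arm.observe();print(o['position'],o['ee_rot'],o['force'],o['width'],o['clock'])
snap('side','side1');im,d,o=snap('scene','scene1');np.save('/tmp/scene1.npy',cloud('scene',d,o))
E
```

```text
clock: 2.52
position: [0.482, -0.1049, 0.1457]
ee_rot: [-2.22, -2.22, 0.003]
force: [0.2, -0.3, 0.5]
width: 0.069
[ 0.48201956 -0.10488374  0.1457409 ] [-2.22005214 -2.2198748   0.00263358] [ 0.20044617 -0.26117805  0.53941072] 0.06928227746321748 2.525
```

View pics/side1.png

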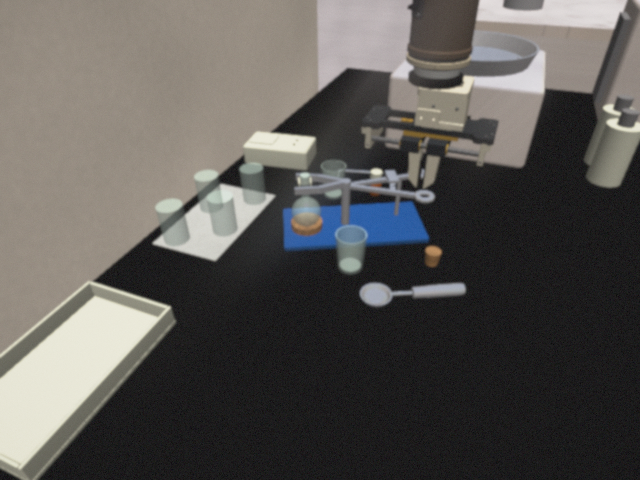

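View pics/scene1.png

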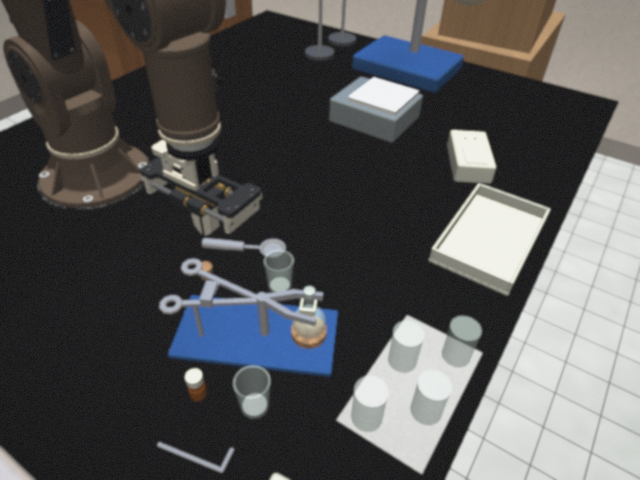

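```bash
python3 - <<'E'
from h import *
o=arm.observe()
for n in ['scene','side']:
    print(n,proj(n,o['position']),proj(n,[.4825,-.150,.102]),proj(n,[.513,-.2285,.102]),proj(n,[.482,-.112,.088]))
E
```

```text
scene [207.33216638 230.4634256 ] [192.17006406 264.84290511] [171.08514642 302.61060542] [208.4455649  257.37987245]
side [420.90064306 183.65741942] [423.78788121 194.32759968] [416.42257437 171.26083058] [418.41873003 212.24919832]
```

The projections match the pictures: TCP at scene (207,230), with the tips at side (422,187). I'll descend beside the ring.

```bash
python3 -m pendant '[[[0,0,0.025],[0,0,0],0],[[0,0,0.025],[0,0,0],0],[[0,0,0.008],[0,0,0],0],[[-0.004,0,0],[0,0,0],0],[[-0.003,0,0],[0,0,0],0],[[0,0,0],[0,0,0],0]]'
python3 - <<'E'
from h import *
o=arm.observe();print(o['position'],o['force'],o['ft_torque'],o['width'])
snap('scene','scene2');snap('side','side2')
im=np.hstack([cv2.resize(cv2.imread('pics/scene2.png')[180:360,110:350],(400,300)),cv2.resize(cv2.imread('pics/side2.png')[130:280,300:500],(400,300))]);cv2.imwrite('pics/c2.png',im)
E
```

```text
clock: 3.38
position: [0.4835, -0.1125, 0.0895]
ee_rot: [2.221, 2.22, 0.001]
force: [-0.2, -0.2, -0.0]
width: 0.003
[ 0.48354567 -0.11252743  0.08953678] [-0.21287052 -0.20395048 -0.01517671] [0.02545846 0.02745571 0.0534108 ] 0.002786997474546249
```

View pics/c2.png

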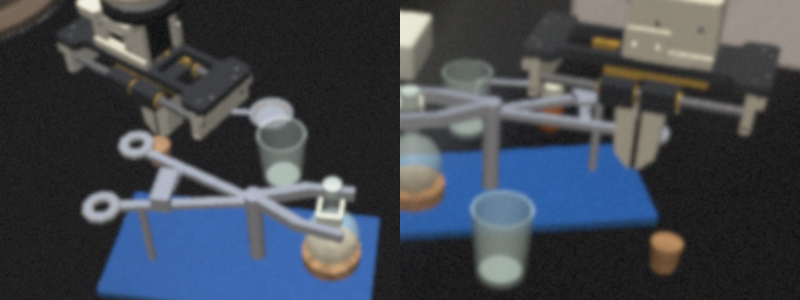

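Fingertips are level beside the ring with no contact. I'll approach for contact.

```bash
python3 -m pendant '[[[-0.003,0,0],[0,0,0],0],[[-0.002,0,0],[0,0,0],0],[[-0.002,0,0],[0,0,0],0],[[0,0,0],[0,0,0],0]]'; python3 -m pendant '[[[-0.002,0,0],[0,0,0],0],[[-0.002,0,0],[0,0,0],0],[[0,0,0],[0,0,0],0]]'; python3 -m pendant '[[[-0.001,0,0],[0,0,0],0],[[-0.001,0,0],[0,0,0],0],[[0,0,0],[0,0,0],0]]'
```

```text
clock: 3.98
position: [0.483, -0.1192, 0.0887]
ee_rot: [2.222, 2.221, -0.0]
force: [0.3, 0.8, -0.0]
width: 0.008
clock: 4.35
position: [0.483, -0.1226, 0.0886]
ee_rot: [-2.221, -2.221, -0.0]
force: [0.1, 2.2, -0.0]
width: 0.006
clock: 4.72
position: [0.4829, -0.1249, 0.0886]
ee_rot: [-2.221, -2.221, 0.0]
force: [1.0, 2.6, -1.3]
width: 0.005
```

```bash
for i in 1 2 3 4; do python3 -m pendant '[[[-0.001,0.0001,0],[0,0,0],0],[[-0.001,0.0001,0],[0,0,0],0],[[0,0,0],[0,0,0],0]]' | egrep 'pos|force'; done
```

```text
position: [0.483, -0.1272, 0.0887]
force: [-1.6, 3.1, -0.4]
position: [0.4831, -0.1291, 0.0886]
force: [-1.8, 4.7, -2.2]
position: [0.4831, -0.131, 0.0886]
force: [-3.4, 4.9, -0.3]
position: [0.4832, -0.1331, 0.0885]
force: [-3.2, 4.1, -1.4]
```

```bash
for i in 1 2 3 4; do python3 -m pendant '[[[-0.001,-0.0001,0],[0,0,0],0],[[-0.001,-0.0001,0],[0,0,0],0],[[0,0,0],[0,0,0],0]]' | egrep 'pos|force'; done
```

```text
position: [0.4832, -0.135, 0.0886]
force: [-2.5, 3.7, -1.9]
position: [0.4832, -0.1366, 0.0886]
force: [-2.3, 5.5, -1.9]
position: [0.4833, -0.1389, 0.0887]
force: [-1.2, 4.9, -3.4]
position: [0.4834, -0.1407, 0.0887]
force: [-1.5, 5.9, -4.1]
```

```bash
python3 - <<'E'
from h import *
for n in ['scene','side','wrist']:
    im,d,o=snap(n,n+'3');print(o['force'],o['ft_torque'],o['position']);np.save('/tmp/%s3.npy'%n,cloud(n,d,o))
o=arm.observe();print(o['force'])
im=np.hstack([cv2.resize(cv2.imread('pics/scene3.png')[180:360,110:350],(400,300)),cv2.resize(cv2.imread('pics/wrist3.png'),(400,300))]);cv2.imwrite('pics/c3.png',im)
E
```

```text
[-1.48468596  5.8526513  -4.12700504] [1.22454621 0.07845057 0.03552642] [ 0.48337918 -0.1407201   0.0886982 ]
[-0.6389003   4.75112233 -4.21105696] [ 1.2056995   0.09814371 -0.02614097] [ 0.48338491 -0.14070276  0.08867804]
[-0.64038473  5.69190321 -3.21224839] [ 1.20052601  0.0818005  -0.03972201] [ 0.48338649 -0.14068999  0.08869401]
[ 0.40285885  5.72822564 -3.5498895 ]
```

View pics/c3.png

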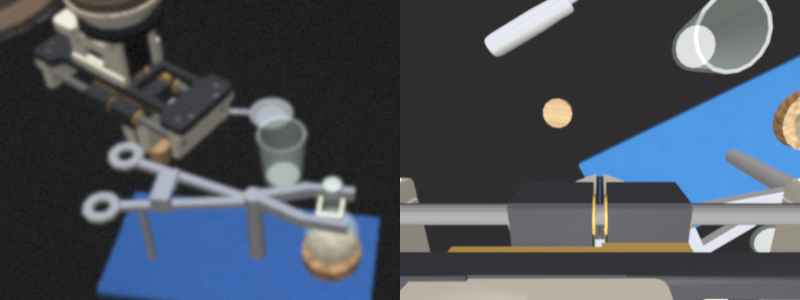

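```bash
cat > r.py <<'E'
from cell import arm
o=arm.observe();print(round(o['clock'],2),o['position'].round(4),o['force'].round(1),o['ft_torque'].round(2))
E
for i in 1 2 3 4 5; do python3 -m pendant '[[[-0.001,0.0001,0],[0,0,0],0],[[0,0,0],[0,0,0],0]]' >/dev/null;python3 r.py; done
```

```text
8.12 [ 0.4835 -0.1417  0.0887] [-0.2  6.  -3.2] [ 1.25  0.08 -0.05]
8.38 [ 0.4835 -0.1426  0.0886] [-1.4  5.6 -3.2] [1.28 0.09 0.02]
8.62 [ 0.4836 -0.1436  0.0887] [-0.2  6.1 -3.9] [ 1.32  0.12 -0.03]
8.88 [ 0.4836 -0.1446  0.0886] [-0.4  6.  -3.8] [ 1.34 -0.   -0.  ]
9.12 [ 0.4838 -0.1454  0.0886] [ 0.2  7.  -4.2] [1.42 0.15 0.  ]
```

```bash
for i in 1 2 3; do python3 -m pendant '[[[-0.001,0.0001,0],[0,0,0],0],[[0,0,0],[0,0,0],0]]' >/dev/null;python3 r.py; done
```

```text
9.38 [ 0.4838 -0.1463  0.0886] [-0.1  7.4 -3.4] [ 1.54  0.09 -0.05]
9.62 [ 0.484  -0.1473  0.0886] [-0.5  6.2 -3.8] [1.46 0.13 0.01]
9.88 [ 0.4841 -0.1482  0.0886] [-0.3  7.  -4.2] [1.51 0.06 0.01]
```

```bash
for i in 1 2 3 4; do python3 -m pendant '[[[-0.0005,0.0001,0],[0,0,0],0],[[0,0,0],[0,0,0],0]]' >/dev/null;python3 r.py; done
```

```text
10.12 [ 0.4841 -0.1486  0.0886] [-0.3  6.7 -4. ] [1.63 0.15 0.02]
10.38 [ 0.4842 -0.1491  0.0886] [-0.1  7.6 -3.7] [ 1.62  0.07 -0.02]
10.62 [ 0.4843 -0.1497  0.0886] [-0.4  6.9 -3.5] [1.57 0.11 0.  ]
10.88 [ 0.4843 -0.15    0.0886] [-0.7  7.3 -3.9] [ 1.62  0.17 -0.03]
```

```bash
for i in 1 2 3 4; do python3 -m pendant '[[[-0.0005,0.0001,0],[0,0,0],0],[[0,0,0],[0,0,0],0]]' >/dev/null;python3 r.py; done
```

```text
11.12 [ 0.4844 -0.1505  0.0885] [-0.8  7.9 -4. ] [ 1.71  0.16 -0.05]
11.38 [ 0.4845 -0.151   0.0885] [-1.2  7.8 -3.4] [1.65 0.18 0.02]
11.62 [ 0.4845 -0.1515  0.0885] [-1.5  7.2 -4.5] [ 1.69  0.19 -0.06]
11.88 [ 0.4847 -0.1521  0.0885] [-1.7  6.9 -3.5] [1.63 0.2  0.04]
```

```bash
for i in 1 2 3 4; do python3 -m pendant '[[[-0.0005,0.0001,0],[0,0,0],0],[[0,0,0],[0,0,0],0]]' >/dev/null;python3 r.py; done
```

```text
12.12 [ 0.4847 -0.1523  0.0885] [-1.3  8.2 -3.1] [ 1.84  0.25 -0.02]
12.38 [ 0.4848 -0.153   0.0885] [-1.5  7.4 -4.1] [1.69 0.22 0.03]
12.62 [ 0.4848 -0.1532  0.0885] [-1.5  8.4 -3.5] [1.84 0.22 0.  ]
12.88 [ 0.4851 -0.1547  0.0886] [-1.3  4.3 -3.4] [1.1  0.22 0.  ]
```

Clear click at y ≈ −0.154: torque fell from 1.84 to 1.10 after about 33 mm of travel. The first tooth can't lie beyond 18 mm, so this is the second. I'll let go and check.

```bash
python3 -m pendant '[[[0.001,0,0],[0,0,0],0],[[0.001,0,0],[0,0,0],0],[[0,0,0],[0,0,0],0]]' >/dev/null;python3 r.py;python3 -m pendant '[[[0.002,0,0],[0,0,0],0],[[0.004,0,0],[0,0,0],0],[[0.01,0,0],[0,0,0],0],[[0.01,0,0],[0,0,0],0],[[0,0,0],[0,0,0],0]]' >/dev/null;python3 r.py
python3 - <<'E'
from h import *
g=np.zeros((600,800,3),np.uint8);S=2000
for n,col in [('scene',(0,255,255)),('side',(255,255,0))]:
    im,d,o=snap(n,n+'4');P=cloud(n,d,o);z=P[...,2];im=im[:,:,::-1];np.save('/tmp/%s4.npy'%n,P)
    sel=(z>.003)&(z<.135)&(P[...,0]>.42)&(P[...,0]<.82)&(P[...,1]<-.0)&(P[...,1]>-.3)
    for p,c in zip(P[sel],im[sel]):
        x=int((p[0]-.42)*S);y=int((0.0-p[1])*S)
        cv2.circle(g,(x,y),1,col if .088<p[2]<.108 else (0,0,255) if p[2]>.108 else tuple(int(v)//2 for v in c),-1)
cv2.imwrite('pics/top4.png',g)
E
```

```text
13.25 [ 0.4855 -0.1538  0.0891] [ 0.6  0.4 -0.6] [0.11 0.08 0.03]
13.88 [ 0.4851 -0.1256  0.0888] [-0.3 -0.3 -0.4] [-0.02 -0.02  0.05]
```

View pics/top4.png

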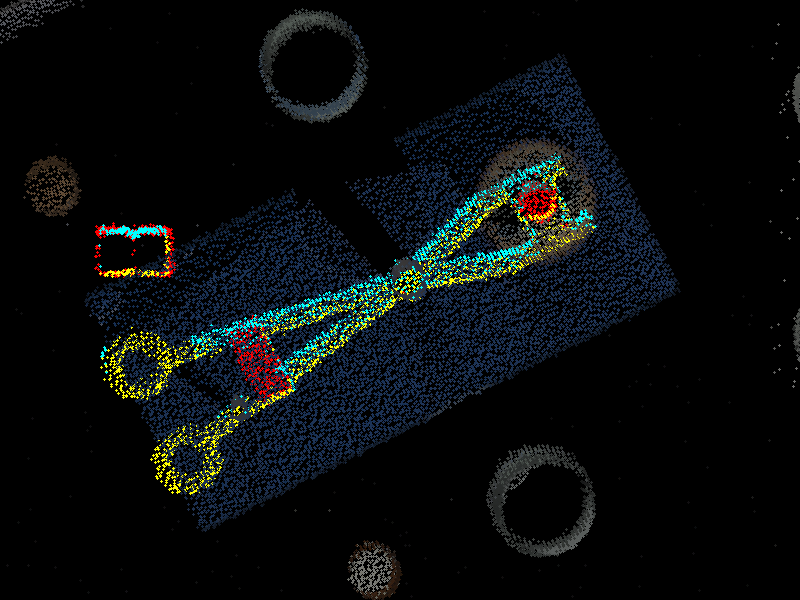

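View pics/scene4.png

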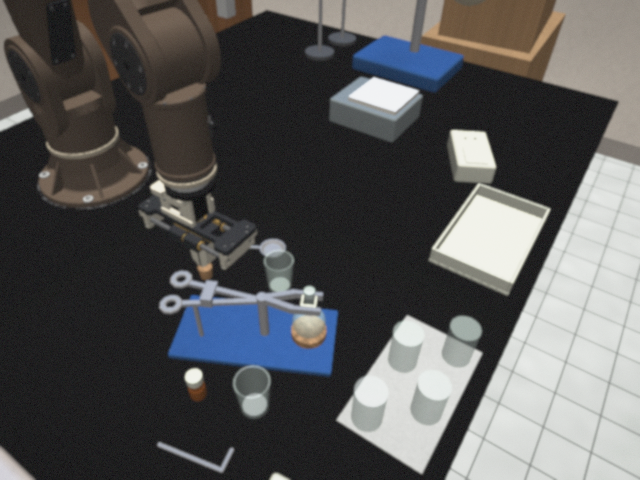

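The forceps hold on the ratchet: after I let go the ring rests at about (0.490, −0.1825), force is zero, and the clip sits at the neck. Next I go up, over the ring, and down to just above it.

```bash
python3 -m pendant '[[[0,0,-0.02],[0,0,0],0],[[0,0,-0.02],[0,0,0],0],[[-0.018,0.0015,0],[0,0,0],0],[[-0.018,0.0015,0],[0,0,0],0],[[-0.018,0.002,0],[0,0,0],0],[[0,0,0.01],[0,0,0],0],[[0,0,0.01],[0,0,0],0],[[0,0,0],[0,0,0],0]]' >/dev/null;python3 r.py
python3 - <<'E'
from h import *
im=np.hstack([cv2.resize((snap('scene','scene5')[0])[180:360,110:350],(400,300)),cv2.resize((snap('side','side5')[0])[130:280,300:500],(400,300))]);cv2.imwrite('pics/c5.png',im[:,:,::-1])
E
```

```text
14.97 [ 0.4891 -0.18    0.1074] [ 1.  -0.5 -0.2] [-0.01  0.   -0.01]
```

View pics/c5.png

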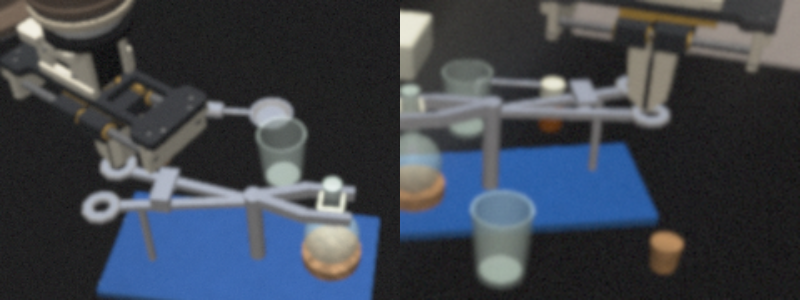

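The fingertips are centred over the moving ring and clear of the fixed ring and the ratchet bar. Now I press down.

```bash
python3 -m pendant '[[[0,0,0.002],[0,0,0],0],[[0,0,0.002],[0,0,0],0],[[0,0,0],[0,0,0],0]]' >/dev/null;python3 r.py; for i in 1 2 3; do python3 -m pendant '[[[0,0,0.001],[0,0,0],0],[[0,0,0.001],[0,0,0],0],[[0,0,0],[0,0,0],0]]' >/dev/null;python3 r.py; done
```

```text
15.45 [ 0.49   -0.1809  0.1047] [ 0.   0.7 -0.2] [ 0.03  0.04 -0.03]
15.82 [ 0.49   -0.181   0.1027] [-0.1 -1.1  0.3] [ 0.03 -0.04  0.04]
16.2 [ 0.49   -0.181   0.1008] [-1.4  0.1  2.7] [ 0.09  0.12 -0.06]
16.57 [ 0.4899 -0.1809  0.0986] [-1.7  1.2  2.2] [0.18 0.19 0.  ]
```

```bash
for i in 1 2; do python3 -m pendant '[[[0,0,0.001],[0,0,0],0],[[0,0,0.001],[0,0,0],0],[[0,0,0],[0,0,0],0]]' >/dev/null;python3 r.py; done;  python3 -m pendant '[[[0,0,0.001],[0,0,0],0],[[0,0,0],[0,0,0],0]]' >/dev/null;python3 r.py
```

```text
16.95 [ 0.4901 -0.181   0.0966] [-0.4 -0.   0.3] [0.04 0.04 0.06]
17.32 [ 0.4899 -0.1811  0.0945] [-0.1 -0.1 -0.5] [-0.01  0.03 -0.04]
17.57 [ 0.49   -0.181   0.0937] [-0.1 -0.4 -0.7] [ 0.01  0.04 -0.01]
```

The force vanished at z 0.097, so the ring has moved out from under the tips. I'll look.

```bash
cat > top.py <<'E'
from h import *
import sys
k=sys.argv[1];g=np.zeros((600,800,3),np.uint8);S=2000
for n,col in [('scene',(0,255,255)),('side',(255,255,0))]:
    im,d,o=snap(n,n+k);P=cloud(n,d,o);z=P[...,2];im=im[:,:,::-1];np.save('/tmp/%s%s.npy'%(n,k),P)
    sel=(z>.003)&(z<.135)&(P[...,0]>.42)&(P[...,0]<.82)&(P[...,1]<-.0)&(P[...,1]>-.3)
    for p,c in zip(P[sel],im[sel]):
        x=int((p[0]-.42)*S);y=int((0.0-p[1])*S)
        cv2.circle(g,(x,y),1,col if .088<p[2]<.108 else (0,0,255) if p[2]>.108 else tuple(int(v)//2 for v in c),-1)
cv2.imwrite('pics/top%s.png'%k,g)
E
python3 top.py 6
```

```text
(no output)
```

View pics/top6.png

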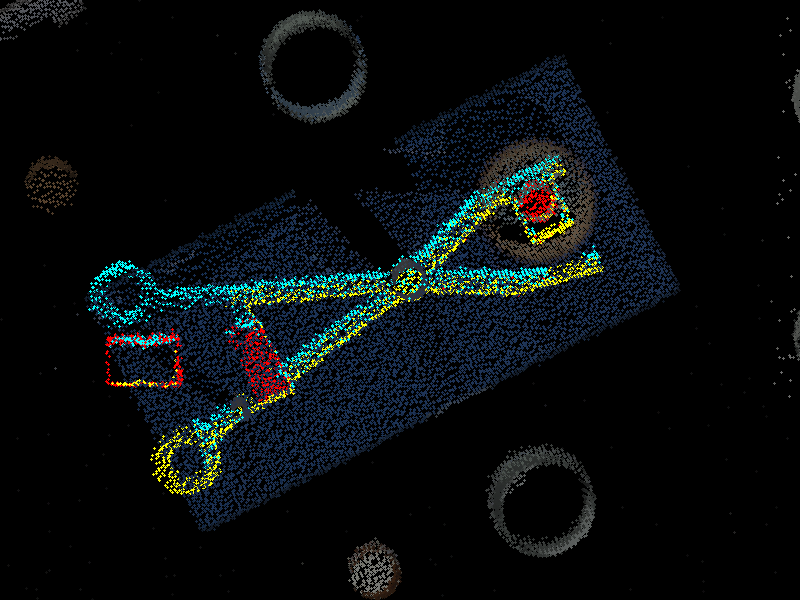

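View pics/scene6.png

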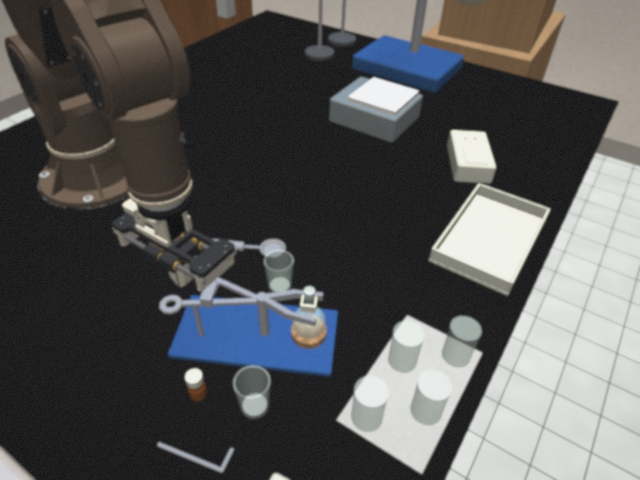

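The forceps sprang fully open: the ring is back at about (0.481, −0.147) and the jaw at its starting place, with the clip left on the neck. I'll lift clear and check.

```bash
python3 -m pendant '[[[-0.001,0,-0.01],[0,0,0],0],[[0,0,-0.02],[0,0,0],0],[[0,0,-0.03],[0,0,0],0],[[0,0,-0.04],[0,0,0],0],[[0,0,-0.05],[0,0,0],0],[[0.04,-0.04,-0.02],[0,0,0],0],[[0.04,-0.04,0],[0,0,0],0],[[0,0,0],[0,0,0],0]]' >/dev/null;python3 r.py; python3 top.py 7
python3 - <<'E'
from h import *
def ang(k):
  Q=[]
  for n in ['scene','side']:
    P=np.load('/tmp/%s%s.npy'%(n,k));z=P[...,2];d=P[...,:2]-[.625,-.139]
    r=np.hypot(d[...,0],d[...,1]);a=np.degrees(np.arctan2(d[...,1],d[...,0]))%360
    s=(z>.085)&(z<.108)&(r>.05)&(r<.12)&(a>172)&(a<203);Q.append(np.median(a[s]).round(2))
    c=(z>.096)&(z<.122)&(np.hypot(P[...,0]-.690,P[...,1]+.113)<.025)
    print(k,n,'clip pts',c.sum(),P[c].mean(0).round(4) if c.sum() else '')
  print(k,'handle angle',Q)
for k in '0467': ang(k)
a=[cv2.resize(cv2.imread('pics/scene%s.png'%k)[270:350,270:350],(300,300),interpolation=2) for k in ['0','7']]
b=[cv2.resize(cv2.imread('pics/scene%s.png'%k)[220:370,140:340],(400,300)) for k in ['7']]
cv2.imwrite('pics/clip7.png',np.hstack([a[0],a[1]]));cv2.imwrite('pics/sc7.png',b[0])
E
```

```text
18.68 [ 0.4076 -0.0996  0.2648] [ 1.  -0.3 -0.4] [ 0.01 -0.05 -0.  ]
0 scene clip pts 317 [ 0.6929 -0.1131  0.1053]
0 side clip pts 149 [ 0.6877 -0.1062  0.1082]
0 handle angle [np.float64(187.6), np.float64(184.11)]
4 scene clip pts 427 [ 0.6926 -0.1147  0.1054]
4 side clip pts 214 [ 0.6874 -0.1079  0.107 ]
4 handle angle [np.float64(199.75), np.float64(196.06)]
6 scene clip pts 278 [ 0.6917 -0.11    0.1057]
6 side clip pts 153 [ 0.6871 -0.1065  0.1081]
6 handle angle [np.float64(188.38), np.float64(184.04)]
7 scene clip pts 279 [ 0.6916 -0.1102  0.1055]
7 side clip pts 156 [ 0.6872 -0.1059  0.1083]
7 handle angle [np.float64(187.44), np.float64(184.18)]
```

View pics/top7.png

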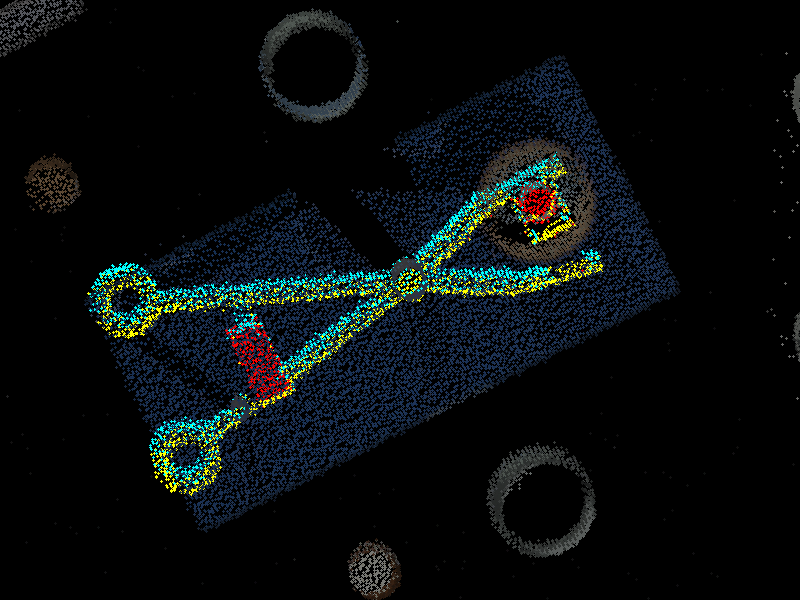

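View pics/clip7.png

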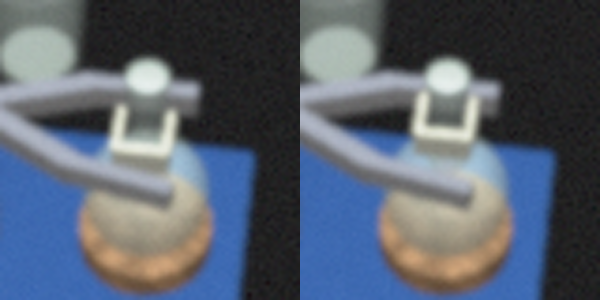

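View pics/scene7.png

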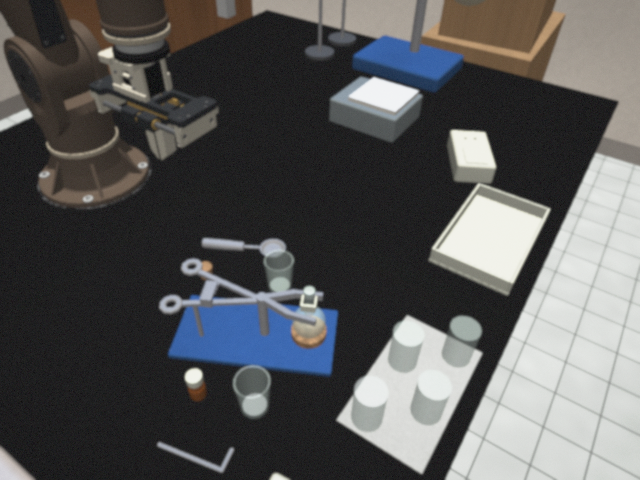

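The handle angle is back at its starting value, the clip's back edge has moved about 7 mm on to the neck (4.5 mm is needed), and the bystanders haven't moved. I'm handing in.

```bash
python3 -c "
from cell import arm
print(arm.sign_off())"
```

```text
the job is handed in; nothing more can be done
None
```

The clip is on the flask neck, the forceps are wide open again, and I handed the job in at about 19 s of the 45 s allowed.

**Closing:** I pushed the moving ring shut in 0.5–2 mm steps. The peak closing force was about 8.5 N, then a clear drop after about 33 mm of travel. That drop is too far along to be the first tooth, so it was the second click. The first click was too faint to pick out in the force readings.

**Holding:** With the fingers backed away and the measured force at zero, the pictures showed the ratchet alone holding the handle shut.

**Releasing:** I pressed the ring down from above. It came free at about 4–5 mm, less than the 6.5 mm stated, and sprang fully open before I began carrying it outward, with about 3 N on the tips.

**Last checks:**
- **Handle:** it is back at its starting angle within about 0.2°, so neither tooth has caught it.
- **Clip:** comparing the views from before and after, its back edge is about 7 mm further on to the neck; it needs 4.5 mm. I read that off the pictures. The rough point averages for the clip were spoilt by the neck and jaws and did not confirm it clearly: 3 mm of movement from one camera, under 1 mm from the other.
- **Surroundings:** the bystanders look unmoved in the pictures, and the arm stands clear with no contact force.

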